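# Lock the wax block into its trimming stage

### The job

Two identical trimming stages stand on the bench; one holds a white wax block with a pink spot of tissue, the other is empty. Clamp the wax block: on the stage that holds it, pull the black knob up out of its notches, turn it clockwise (seen from above) by one notch, a sixth of a turn, and push it back down fully home, then let go. Do not touch the empty stage.

Things in the scene. Friction and masses are not known exactly. Their poses are not given: they have to be found in the camera images.
- lock_knob (a point): centre of the grip of the black bar knob on the stage with the wax block, on its vertical turning axis, 50 mm above the bench when home. Bar 48 long (26 to the round nose with a white line), 14 thick, 28 high: top 14 above the point; collar and teeth (43 wide) below it end 18 below the point. Lifts and turns with the knob: x along the bar to the nose, y across its thickness, z up
- lock_lift (a joint): how far that knob is pulled up, m: 0 fully home, 0.014 the upper stop. About 3 N friction, no spring: it stays where it is left. Below about 0.008 its cross-pin is caught between the collar's teeth and it turns no more than about 0.2 rad out of a notch
- lock_turn (a joint): angle of that knob, rad, growing clockwise seen from above: 0 in the middle of its present notch (released), 1.047 in the middle of the next (clamped); stops at -0.2 and 1.25. Light friction, stays where left. The pin has about 0.18 rad play each way in a notch and drops in within that. Turning it drives the low clamp jaw 6 mm to the block
- spare_stage: the empty stage, alike in every part, to be left alone. Both stages are fixed aluminium plates 70 x 150 mm, top 15 mm above the bench. Origin: middle of the plate, on the bench; y along the 150 mm. Its knob (top 64 mm up) stands 38 mm towards -y, the pocket for the block (28 x 40 x 11 mm, on the other stage) 42 mm towards +y; jaw and pocket end 28 mm up

How it is judged:
On the way, in this order (a step that is already met when the one before it is completed fails the run):
1. the knob is pulled up clear of the teeth before it is turned (value of joint lock_lift above 0.008 m and value of joint lock_turn below 0.5 rad), for 0.04 s.
2. the raised knob is turned clockwise to the next notch (value of joint lock_lift above 0.005 m and value of joint lock_turn above 0.8 rad), for 0.04 s.
At the end, for the whole second after the job is handed in: The knob of the stage with the wax block sits in the next notch clockwise (60 degrees from the first, within 14 degrees), pushed down to within 3 mm of fully home, and is at rest (value of joint lock_lift below 0.003 m and value of joint lock_turn between 0.8 and 1.3 rad and velocity of joint lock_turn between -0.05 and 0.05 rad/s); the robot touches nothing.
It fails at once if the empty stage or its knob is touched with more than 2 N (contact force between spare_stage and the fingers above 2 N or contact force between spare_stage and the arm above 2 N).
It also fails if it takes over 35 s, if anything falls off the work surface, if the arm or the gripper's body presses on something with over 40 N, if the wrist force passes 120 N, or if a joint passes its speed limit or range.

### The arm

A 6-joint arm with a two-finger parallel gripper is mounted at the origin on a cart in front of the work surface, level with it; the furniture and walls round the work are solid. World frame = base frame: x ahead of the robot, y to its left, z up, the work surface at z = 0. Lengths are in m, angles in rad, forces in N, time in s.
With the tool pointing down it reaches from about 0.4 to 0.925 m from the base axis. Payload 12.5 kg.
Tool frame: the origin (TCP) lies at the very end of the fingers, on their centre line; the grasp point (between the pads) lies 19 mm behind it; z points along the fingers, y is the line along which they close (so a half turn about z gives the same grasp; the last joint's range is limited). The gripper opens to 95 mm and grips with 3 to 60 N. Pads are 20 mm wide; open, the fingers measure 119 mm over their backs; the gripper's body (75 mm by 180 mm) begins 59 mm behind the grasp point.
Start: joints at [-0.106, 0.491, 1.559, -0, 1.092, -0.106], TCP at [0.625, 0, 0.215] pointing down, gripper open.
Joint ranges: [-3.1, 3.1], [-0.84, 2.19], [0.05, 2.79], [-1.13, 4.28], [0.06, 2.93], [-2.69, 2.69]. Speed limits (rad/s): [2.22, 2.22, 2.79, 3.14, 3.14, 3.14].

### API

Orientations are given as [roll, pitch, yaw] about the fixed x, y, z axes, in that order (R = Rz(yaw) Ry(pitch) Rx(roll)).
In Python, from workcell import manip gives the robot as it stands. The module is installed in compiled form; this text tells all that it offers.
- The arm moves only by the shell command python3 -m handwheel 'ROWS'. ROWS is JSON, a list of rows, each a list of 5 numbers: the shift along the world's x, y, z in m, then the turn about the world's z in rad, then the closure, from 0 (fully open) to 1 (shut). In form: [[dx, dy, dz, roll, grip], ...]. A call has exactly 10 rows; each row shifts and turns the commanded pose from where the row before left it; what a row does not reach is not made up. A row lasts 1/8 s, in which the tool goes at most 62.5 mm and 10.7 degrees, less where a joint would pass 70% of its speed; a pose out of reach is approached as far as the arm can. A call is refused whole if a number of a shift passes 0.0625 or a number of a turn 0.188, either way. A call with a gripper value outside its range is refused whole. The fingers move at their own pace and stop on an object; the grip force is fixed at half the most. Time passes only in rows, so rows that do not move let the fingers close, or fill a call up. It gives the time, the measured TCP pose, the force, the opening and the grip force at its end, in the units of the state.
- manip.get_obs(): the state, without advancing time (a new reading comes with each control period).
- manip.get_image(name): name is "scene" or "side" or "wrist"; returns the picture (480x640x3 uint8, red, green, blue); there is no depth.
- manip.get_calibration(name): a dict with "K" (3x3 intrinsics, pixels), "cam_to_world" (4x4, takes a point from camera to world coordinates); the wrist camera has in their place "hand_eye" (4x4, takes a point from camera to tool coordinates, whose origin is the TCP and whose axes are the flange's). Camera axes: x right, y down, z forward; pixel columns grow to the right and rows downward; lengths in m; the calibration is good to about 2 mm. A picture is of the moment at which its call begins: read the wrist's pose just before it. get_calibration takes no time and is no camera call.
- manip.hand_in(): hands the job in; it is judged then, once.
The state is a dict: "t": time; "joint_positions": joint angles; "joint_vel": joint speeds; "tau": joint torques, N m; "tool_pos": TCP position; "tcp_rot": TCP orientation; "force": force on the tool from outside, world axes, zero at the start; "moment": the same for the moment, N m; "grip_width": finger opening in m; "finger_force": force on a finger pad.
Only numpy, scipy, OpenCV 4.12 (cv2) and the standard library are available. Lean on these libraries where they do the work, as an engineer would, in place of code of your own. Each camera call takes 0.05 s, during which the arm holds its last target. There are 200 camera calls.

## Working session

There is one attempt and no reset: what is moved stays moved. The work goes in short steps, Python scripts to look and compute and a shell command to move; the robot and the scene stay as the last step left them, time stands still between calls to the robot, and variables do not carry over. Pictures are saved under pics/ and viewed, at most 10 in all, crops included, and the job is handed in when it is done.

```bash
mkdir -p pics
python3 - <<'E'
from workcell import manip
import cv2,numpy as np
o=manip.get_obs();print(o['t'],o['tool_pos'],o['tcp_rot'],o['grip_width'])
for n in("scene","wrist"):
    im=manip.get_image(n);cv2.imwrite(f"pics/{n}0.png",im[:,:,::-1]);c=manip.get_calibration(n)
    print(n,{k:np.round(v,4).tolist() for k,v in c.items() if k in("K","cam_to_world","hand_eye")})
E
```

```text
0.0 [6.24764588e-01 2.89922674e-05 2.14092983e-01] [-3.14053558e+00 -7.88605051e-05  1.57084703e+00] 0.09506849397132708
scene {'K': [[570.1412, 0.0, 317.7202], [0.0, 570.1412, 235.2006], [0.0, 0.0, 1.0]], 'cam_to_world': [[0.7403, -0.46, 0.4903, 0.0761], [-0.6722, -0.5216, 0.5255, -0.4639], [0.0139, -0.7186, -0.6953, 0.706], [0.0, 0.0, 0.0, 1.0]]}
wrist {'K': [[340.6547, 0.0, 318.2946], [0.0, 340.6547, 235.9962], [0.0, 0.0, 1.0]], 'hand_eye': [[0.0009, -0.9704, -0.2413, 0.0682], [1.0, 0.0011, -0.0007, 0.0008], [0.0009, -0.2413, 0.9704, -0.1709], [0.0, 0.0, 0.0, 1.0]]}
```

View pics/scene0.png

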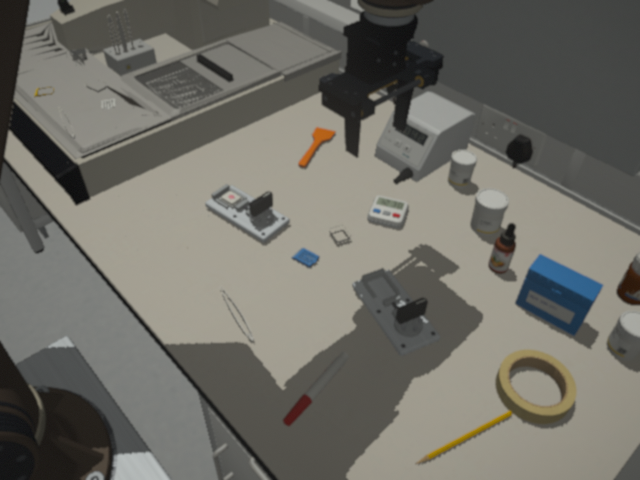

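View pics/wrist0.png

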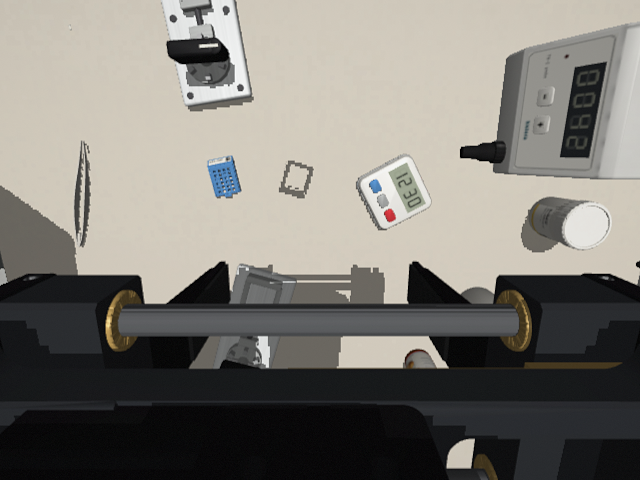

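The scene view shows the wax block stage at (250,212), knob at (262,203); the empty one is at (397,310). In the wrist view the right knob is at about (197,48), with its white-lined nose at the right end (228,45). The empty stage is hidden under the gripper.

```bash
cat > h.py <<'E'
from workcell import manip
import cv2,numpy as np
from scipy.spatial.transform import Rotation as R
def cam(n):
    c=manip.get_calibration(n);K=np.array(c["K"])
    if n!="wrist": return K,np.array(c["cam_to_world"])
    o=manip.get_obs();T=np.eye(4);T[:3,:3]=R.from_euler("xyz",o["tcp_rot"]).as_matrix();T[:3,3]=o["tool_pos"]
    return K,T@np.array(c["hand_eye"])
def cast(K,T,px,z):
    d=np.c_[np.atleast_2d(px),np.ones(len(np.atleast_2d(px)))]@np.linalg.inv(K).T@T[:3,:3].T
    return T[:3,3]+d*((z-T[2,3])/d[:,2])[:,None]
E
python3 - <<'E'
from h import *
K,T=cam("wrist");np.set_printoptions(precision=4,suppress=True)
print("knob",cast(K,T,[[168,41],[197,41],[225,39]],.064))
print("plate corners",cast(K,T,[[187,109],[252,98]],.015))
print("spare",cast(K,T,[[238,265],[296,275]],.028))
K,T=cam("scene")
print("scene knob top",cast(K,T,[[250,203],[271,193]],.064)); print("sparetop",cast(K,T,[[397,307],[425,297]],.064))
print("spare plate",cast(K,T,[[405,354],[438,338],[356,285]],.015),"plate",cast(K,T,[[268,240],[288,221],[206,205]],.015))
E
```

```text
knob [[0.4972 0.1592 0.064 ]
 [0.5219 0.1592 0.064 ]
 [0.5458 0.1607 0.064 ]]
plate corners [[0.4904 0.1102 0.015 ]
 [0.5575 0.1208 0.015 ]]
spare [[ 0.5365 -0.0536  0.028 ]
 [ 0.6004 -0.0652  0.028 ]]
scene knob top [[0.495  0.157  0.064 ]
 [0.5388 0.154  0.064 ]]
sparetop [[ 0.5145 -0.1639  0.064 ]
 [ 0.5591 -0.1786  0.064 ]]
spare plate [[ 0.4923 -0.2066  0.015 ]
 [ 0.5498 -0.2204  0.015 ]
 [ 0.5322 -0.0671  0.015 ]] plate [[0.491  0.1063 0.015 ]
 [0.548  0.1205 0.015 ]
 [0.463  0.2531 0.015 ]]
```

```bash
python3 -m handwheel '[[-0.0025,0.016,-0.0065,0.157,0],[-0.0025,0.016,-0.0065,0.157,0],[-0.0025,0.016,-0.0065,0.157,0],[-0.0025,0.016,-0.0065,0.157,0],[-0.0025,0.016,-0.0065,0.157,0],[-0.0025,0.016,-0.0065,0.157,0],[-0.0025,0.016,-0.0065,0.157,0],[-0.0025,0.016,-0.0065,0.157,0],[-0.0025,0.016,-0.0065,0.157,0],[-0.0025,0.016,-0.0065,0.157,0]]'
python3 - <<'E'
from h import *
o=manip.get_obs();print(o['t'],o['tool_pos'],o['tcp_rot'],o['joint_positions'])
cv2.imwrite("pics/wrist1.png",manip.get_image("wrist")[:,:,::-1])
E
```

```text
t: 1.35
tool_pos: [0.5998, 0.1605, 0.1491]
tcp_rot: [3.142, -0.001, -3.137]
force: [-0.8, -0.8, -0.1]
grip_width: 0.095
finger_force: 0.0
1.35 [0.59975346 0.1605045  0.14911112] [ 3.14158422e+00 -6.66694756e-04 -3.13728149e+00] [ 1.55098496e-01  5.54163547e-01  1.63928362e+00  1.33488024e-04
  9.48803353e-01 -1.42008681e+00]
```

View pics/wrist1.png

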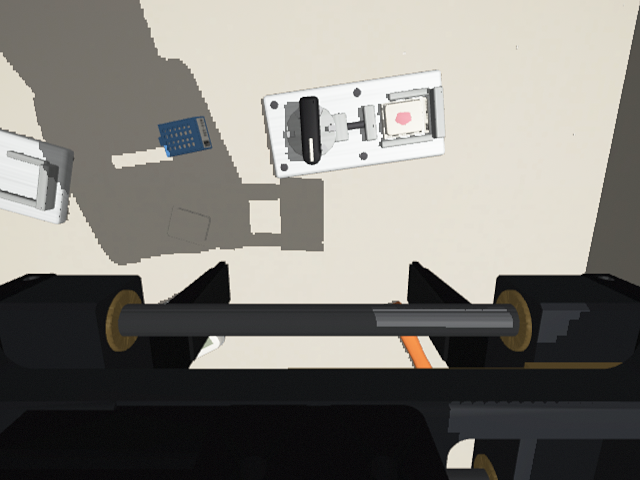

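The wax stage stands upright in view; its bar runs from (310,96) to the white-lined nose at (312,164), which points in world +x. The wax block is at (405,118).

Run:
```python
from h import *
np.set_printoptions(precision=4,suppress=True)
K,T=cam("wrist");im=cv2.imread("pics/wrist1.png");g=im.max(2)
m=np.zeros_like(g);m[85:175,290:330]=(g[85:175,290:330]<60)*255
c=max(cv2.findContours(m,0,2)[0],key=cv2.contourArea)
r=cv2.minAreaRect(c);print(r,cv2.boundingRect(c));P=cv2.boxPoints(r);print(P)
W=cast(K,T,P,.064);print(W,W.mean(0))
print(cast(K,T,[[310,96],[312,164]],.064))
print("plate",cast(K,T,[[263,97],[441,70],[445,153],[280,177]],.015))
```

```text
((309.8431396484375, 130.332763671875), (67.35416412353516, 18.673603057861328), 86.633544921875) (299, 97, 22, 68)
[[298.5449  97.2621]
 [317.1862  96.1655]
 [321.1414 163.4035]
 [302.5    164.5   ]]
[[0.4955 0.1476 0.064 ]
 [0.4946 0.1606 0.064 ]
 [0.5406 0.1641 0.064 ]
 [0.5416 0.1504 0.064 ]] [0.5181 0.1557 0.064 ]
[[0.4945 0.1556 0.064 ]
 [0.5412 0.1574 0.064 ]]
plate [[0.4885 0.1151 0.015 ]
 [0.4658 0.2619 0.015 ]
 [0.5319 0.2719 0.015 ]
 [0.5544 0.1284 0.015 ]]
```

```bash
python3 -m handwheel '[[-0.021,-0.001,0,0.0125,0],[-0.021,-0.001,0,0.0125,0],[-0.021,-0.001,0,0.0125,0],[-0.021,-0.0015,0,0.0125,0],[0,0,-0.022,0,0],[0,0,-0.022,0,0],[0,0,-0.022,0,0],[0,0,-0.022,0,0],[0,0,-0.021,0,0],[0,0,0,0,0]]'
python3 - <<'E'
from h import *
a=manip.get_image("side");b=manip.get_image("wrist")
K,T=cam("side");p=np.array([.516,.156,.05]);q=np.linalg.inv(T)@np.r_[p,1];u=(K@q[:3]/q[2])[:2].astype(int);print(u)
x,y=max(u[0]-100,0),max(u[1]-75,0);s=cv2.resize(a[y:y+150,x:x+200],(600,450),interpolation=cv2.INTER_CUBIC)
cv2.imwrite("pics/side2.png",s[:,:,::-1])
E
```

```text
t: 2.65
tool_pos: [0.5154, 0.1552, 0.0396]
tcp_rot: [-3.141, -0.003, -3.094]
force: [-0.4, -0.1, -0.1]
grip_width: 0.0953
finger_force: 0.0
[390 276]
```

View pics/side2.png

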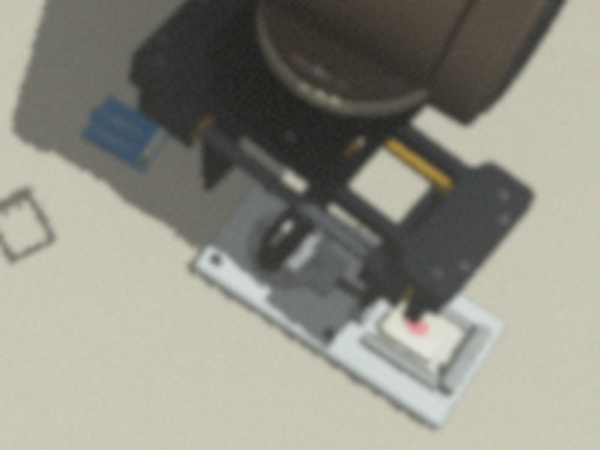

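The side view shows the open fingers straddling the bar (crop about (285,235)), with nothing in the way. Now close.

```bash
python3 -m handwheel '[[0,0,0,0,0.5],[0,0,0,0,0.7],[0,0,0,0,0.8],[0,0,0,0,1],[0,0,0,0,1],[0,0,0,0,1],[0,0,0,0,1],[0,0,0,0,1],[0,0,0,0,1],[0,0,0,0,1]]'; python3 -c "
from h import *;o=manip.get_obs();print(o['moment'],o['tau'])"
```

```text
t: 4.0
tool_pos: [0.516, 0.1546, 0.0407]
tcp_rot: [-3.141, -0.0, -3.092]
force: [1.0, -9.4, 2.1]
grip_width: 0.0138
finger_force: 29.9
[-1.65083942 -0.11979572  0.02197649] [ 4.97087404e+00 -5.71034789e+01 -1.50746012e+01  1.42834917e+00
 -2.48177089e-01  2.98755092e-02]
```

```bash
python3 -m handwheel '[[0,-0.0005,0,0,1],[0,-0.0005,0,0,1],[0,0,0.002,0,1],[0,0,0.002,0,1],[0,0,0.002,0,1],[0,0,0.002,0,1],[0,0,0.002,0,1],[0,0,0.002,0,1],[0,0,0,0,1],[0,0,0,0,1]]'; python3 -c "
from h import *;o=manip.get_obs();print(o['moment'])
cv2.imwrite('pics/sc3.png',cv2.resize(manip.get_image('scene')[120:270,160:360],(800,600),interpolation=2)[:,:,::-1])"
```

```text
t: 5.25
tool_pos: [0.516, 0.1545, 0.053]
tcp_rot: [-3.142, 0.0, -3.092]
force: [1.8, -4.4, 0.8]
grip_width: 0.0137
finger_force: 29.9
[-8.35671485e-01 -1.82863337e-01 -4.59874995e-04]
```

View pics/sc3.png

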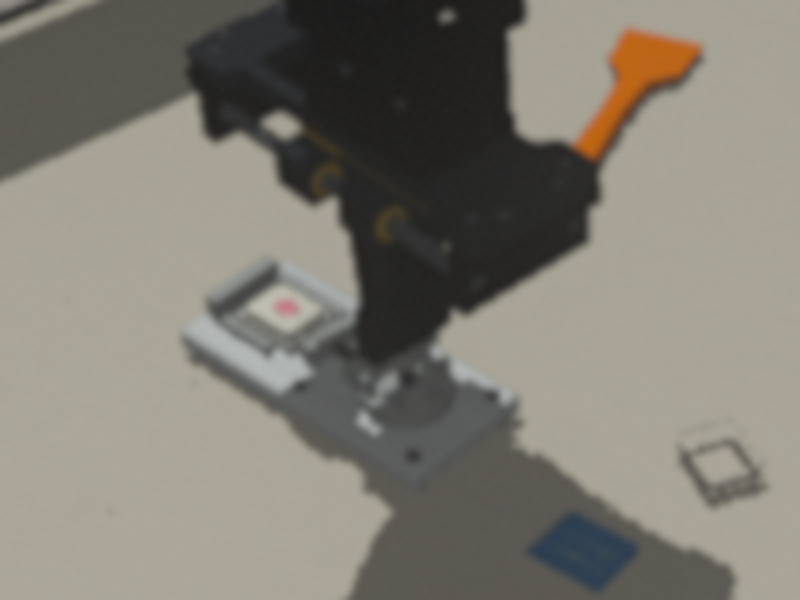

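The fingers hold the bar, which is raised: the stem shows beneath them at crop (385,385). Now turn clockwise.

```bash
python3 -m handwheel '[[0,-0.0005,0,-0.13,1],[0,0,0,-0.13,1],[0,0,0,-0.13,1],[0,0,0,-0.13,1],[0,0,0,-0.13,1],[0,0,0,-0.13,1],[0,0,0,-0.13,1],[0,0,0,-0.14,1],[0,0,0,0,1],[0,0,0,0,1]]'; python3 -c "
from h import *;o=manip.get_obs();print(o['moment'])"
```

```text
t: 6.55
tool_pos: [0.5162, 0.1542, 0.0529]
tcp_rot: [3.141, 0.0, 2.144]
force: [0.3, -0.8, 1.5]
grip_width: 0.0139
finger_force: 30.0
[-0.08554534 -0.13841074 -0.02218245]
```

```bash
python3 -m handwheel '[[0,0,-0.002,0,1],[0,0,-0.002,0,1],[0,0,-0.002,0,1],[0,0,-0.002,0,1],[0,0,-0.002,0,1],[0,0,-0.001,0,1],[0,0,-0.001,0,1],[0,0,-0.001,0,1],[0,0,0,0,1],[0,0,0,0,1]]'; python3 -c "
from h import *;o=manip.get_obs();print(o['moment'])"
```

```text
t: 7.8
tool_pos: [0.5162, 0.1541, 0.0405]
tcp_rot: [3.141, 0.0, 2.141]
force: [-1.6, 1.5, 13.8]
grip_width: 0.0134
finger_force: 30.0
[0.41244628 0.19207017 0.00764407]
```

```bash
python3 -m handwheel '[[0,0,-0.001,0,1],[0,0,0,0,1],[0,0,0.001,0,1],[0,0,0.0005,0,0.8],[0,0,0,0,0.6],[0,0,0,0,0.3],[0,0,0,0,0],[0,0,0,0,0],[0,0,0,0,0],[0,0,0,0,0]]'; python3 -c "
from h import *;o=manip.get_obs();print(o['moment'])"
```

```text
t: 9.05
tool_pos: [0.516, 0.154, 0.0401]
tcp_rot: [3.142, -0.0, 2.141]
force: [0.4, 0.3, -0.4]
grip_width: 0.074
finger_force: 0.0
[ 0.02156351 -0.07181278 -0.02548174]
```

```bash
python3 -m handwheel '[[0,0,0.02,0,0],[0,0,0.03,0,0],[0,0,0.03,0,0],[0,0,0.03,0,0],[0.02,0,0,0.1,0],[0.02,0,0,0.1,0],[0.02,0,0,0.1,0],[0.02,0,0,0.1,0],[0.01,0,0,0.1,0],[0,0,0,0,0]]'
python3 - <<'E'
from h import *
K,T=cam("wrist");a=manip.get_image("wrist");b=manip.get_image("scene")
np.savez("s.npz",K=K,T=T);cv2.imwrite("pics/wrist4.png",a[:,:,::-1])
cv2.imwrite('pics/sc4.png',cv2.resize(b[150:270,180:340],(800,600),interpolation=2)[:,:,::-1])
E
```

```text
t: 10.3
tool_pos: [0.6062, 0.1539, 0.1499]
tcp_rot: [-3.142, -0.0, 2.64]
force: [-0.6, 0.2, -0.7]
grip_width: 0.0952
finger_force: 0.0
```

View pics/wrist4.png

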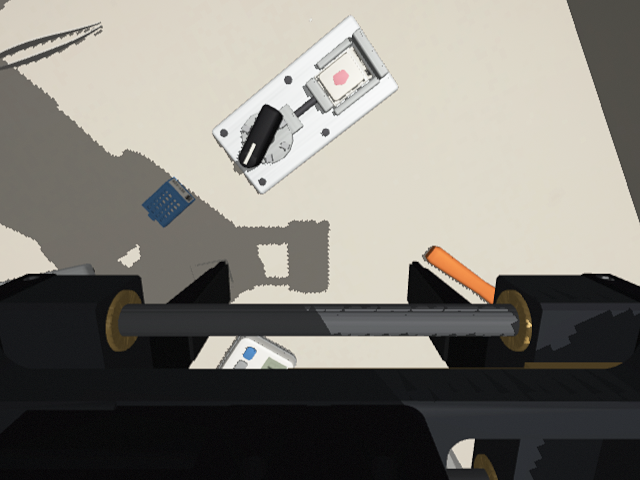

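View pics/sc4.png

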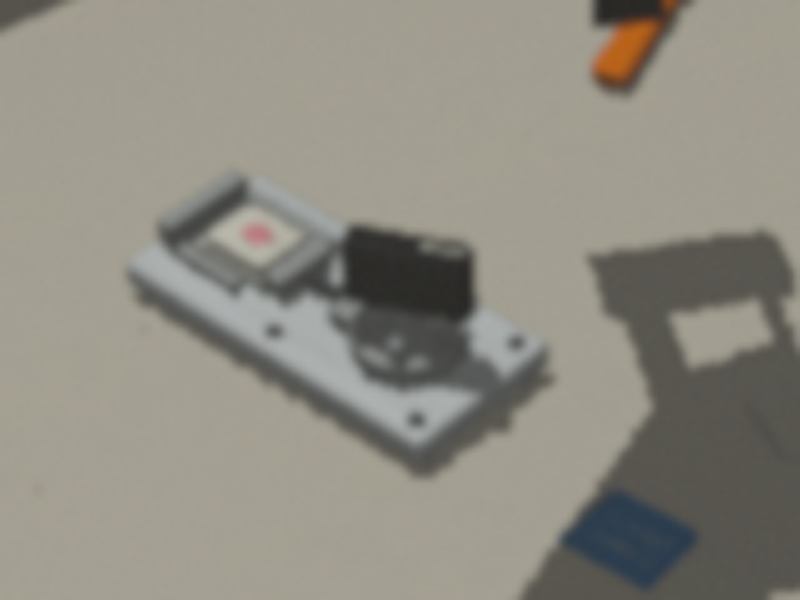

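The wrist view shows the bar turned, nose at (248,163), back end at (270,108), with the jaw up against the wax block. The scene crop shows the knob free and seated low. Check angle and height numerically.

Run:
```python
from h import *
np.set_printoptions(precision=4,suppress=True)
d=np.load("s.npz");K,T=d["K"],d["T"];g=cv2.imread("pics/wrist4.png").max(2)
m=np.zeros_like(g);m[100:172,235:284]=(g[100:172,235:284]<60)*255
c=max(cv2.findContours(m,0,2)[0],key=cv2.contourArea);P=cv2.boxPoints(cv2.minAreaRect(c))
W=cast(K,T,P,.064);print(W,W.mean(0))
e=sorted([(np.linalg.norm(W[i]-W[(i+1)%4]),i) for i in range(4)])[-2:]
for l,i in e:
    v=W[(i+1)%4]-W[i];print(l,np.arctan(v[1]/v[0]))
# height: centre of bar top, scene pixels of top face ends
Ks,Ts=cam("scene");s=np.array([[180+350/5,150+229/5],[180+470/5,150+246/5]])
for z in(.060,.064,.068,.074): print(z,cast(Ks,Ts,s.mean(0)[None],z)[0,:2],cast(K,T,P.mean(0)[None],z)[0,:2])
```

```text
[[0.5242 0.1295 0.064 ]
 [0.4998 0.1692 0.064 ]
 [0.5134 0.1789 0.064 ]
 [0.5385 0.1394 0.064 ]] [0.519  0.1543 0.064 ]
0.04651784947863155 -1.019626527943304
0.04682185631908537 -1.0051249788799057
0.06 [0.5222 0.1587] [0.5183 0.1541]
0.064 [0.5195 0.1549] [0.5187 0.1546]
0.068 [0.5167 0.151 ] [0.5192 0.1551]
0.074 [0.5126 0.1452] [0.5199 0.1559]
```

The two views agree at a top height of 64 mm, so the knob is home. The angle went from about +0.05 to -1.01 rad, one notch.

```bash
python3 -c "
from workcell import manip;print(manip.hand_in())"
```

```text
the job is handed in; nothing more can be done
None
```

I clamped the wax block: its knob was lifted about 12 mm, turned one notch clockwise (about 1.05 rad), pushed back home and let go, and the empty stage was left alone; the job was handed in after about 10.4 s, with no verdict returned.

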